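Swap the tested controller in the test station for the next one

ROBOT

A 6-joint arm with a two-finger parallel gripper is mounted at the origin on the work surface. World frame = base frame: x ahead of the robot, y to its left, z up, the work surface at z = 0. Lengths are in m, angles in rad, forces in N, time in s.
With the tool pointing down it reaches from about 0.4 to 0.825 m from the base axis. Payload 7 kg.
Tool frame: the origin (TCP) lies midway between the tips of the shut fingers; the grasp point (between the pads) lies 19 mm behind it; z points along the fingers, y is the line along which they close (so a half turn about z gives the same grasp; the last joint's range is limited). The gripper opens to 88 mm and grips with 3 to 60 N. Pads are 19 mm wide; open, the fingers measure 130 mm over their backs; the gripper's body (78 mm by 193 mm) begins 47 mm behind the grasp point.
Start: joints at [1.573, 0.359, 0.012, 0, -1.224, -0.288], TCP at [0.19, 0.648, 0.227] pointing down, gripper open.
Joint ranges: [-3.07, 3.07], [-1.43, 2.12], [-1.02, 1.25], [-3.03, 1.67], [-3.05, -0], [-3.03, 3.03]. Speed limits (rad/s): [2.39, 2.39, 3.01, 3.14, 3.14, 3.14].

INTERFACE

Orientations are given as [roll, pitch, yaw] about the fixed x, y, z axes, in that order (R = Rz(yaw) Ry(pitch) Rx(roll)).
In Python, from station import arm, grab_frame, camera_params, spot_in gives the robot as it stands.
- The arm moves only by the shell command python3 -m jog 'ROWS' [FORCE]. ROWS is JSON, a list that holds one entry, the list of rows, each a list of 7 numbers: the shift along the tool's x, y, z in mm, then the turn, a rotation vector about the tool's x, y, z in rad, then the finger opening in mm, from 0 to 87.6. In form: [[[x, y, z, wx, wy, wz, fingers], ...]]. A call has 1 to 20 rows; each row is the pose to reach, as a shift and turn from the pose commanded when the call began, along the tool's axes at that moment; what a row does not reach only later rows make up. A row lasts 1/8 s, in which the tool goes at most 62.5 mm and 10.7 degrees, less where a joint would pass 70% of its speed; a pose out of reach is approached as far as the arm can. A call with a gripper value outside its range is refused whole. The fingers move at their own pace and stop on an object; FORCE is the grip in N (left out, the last holds). Time passes only in rows, so rows that repeat a pose let the fingers close. It gives the time, the measured TCP pose, the force, the opening and the grip force at its end, in the units of the state.
- arm.get_state(): the state, without advancing time (a new reading comes with each control period).
- grab_frame(name): name is "side" or "top"; returns (picture, depth): 400x640x3 uint8, blue, green, red; 400x640 float32, m along the optical axis (not along the pixel's ray), 0 where there is no reading.
- camera_params(name): a dict with "mtx" (3x3 intrinsics, pixels), "k1" (the pictures are not rectified: a ray, as slopes to the right and down, at radius r is drawn at 1 + k1 r^2 times it, then the intrinsics apply), "R" (3x3) and "t" (3): a world point X has camera coordinates R X + t. Camera axes: x right, y down, z forward; pixel columns grow to the right and rows downward; lengths in m; the calibration is good to about 2 mm. A picture is of the moment at which its call begins. camera_params takes no time and is no camera call.
- arm.job_done(): hands the job in; it is judged then, once.
Trained networks look in the newest picture that a camera, given by its name, has taken for a name from the list of things; names that differ only in an ending like _2 or _b are one class to them, and where a whole thing is asked for, a point or a joint stands for the part that bears it (a point fixed in the world has none). Each returns a list of dicts, best first, with "confidence" (0 to 1); they miss things now and then, are a little off and sometimes report something else, mostly with a low value. They report only what shows in the picture. A call takes as long as a camera call. They do not tell look-alikes from the thing itself.
- spot_in(query, camera): "uv" ([column, row] in pixels, amid what is visible of it).
The state is a dict: "t": time; "q": joint angles; "qd": joint speeds; "joint_efforts": joint torques, N m; "eef_pos": TCP position; "ee_rot": TCP orientation; "force": force on the tool from outside, world axes, zero at the start; "moment": the same for the moment, N m; "width": finger opening in m; "gripper_force": force on a finger pad.
Only numpy, scipy, OpenCV 4.12 (cv2) and the standard library are available. Lean on these libraries where they do the work, as an engineer would, in place of code of your own. Each camera call takes 0.05 s, during which the arm holds its last target. There are 200 camera calls.

TASK

The controller in the test station has passed its test: press the orange catch so that it springs off its contacts, draw it out along the slideway and set it down gently, standing, in the green-edged tray. Then take the next controller from the yellow-edged tray and slide it, connector first, fully home in the station until the catch clicks up behind it, and let go. Do not force anything in the slideway or lean hard on the station, keep the controllers upright, and leave the bottle, the screwdriver and the label roll alone.

Things in the scene. Friction and masses are not known exactly. Their poses are not given: they have to be found in the camera images.
- station: Test station fixed to the bench: dark base, steel dovetail slideway, black contact block behind it, then a grey tester box 190 wide, 58 high. Origin: on the bench below the middle of the slideway; x is the way a controller is pushed in, z up. Home: a controller's origin at station (0, 0, 30) mm, axes parallel. At rest its contacts add up to about 25 N; over 45 N counts as forcing.
- mouth (a point): Mouth of the slideway: middle of its floor's edge, station (-45, 0, 30) mm. Rails run from here to x = +45, tops 10 mm above the floor, 98 mm wide overall, undercut 30 deg from vertical; play 1 mm either side of a foot, 1.7 mm upwards. Flared lead-in cheeks, 10 mm high, reach out to x = -64, about 8 mm wider than the foot on either side there.
- contacts (a point): Front face of the black contact block (86 wide, top at z = 76), station (47, 0, 58) mm: the hard stop, 1.7 mm past home. Two sprung plungers in it push a controller back to the mouth: touching from x = -12 mm (controller's origin) with about 5 N, about 9 N at home. A controller let go before the click is pushed out to x = -12 to -22 mm.
- catch (a joint): Sprung catch: 0 is up, 0.006 m fully down. Its brass tooth stands 4 mm out of the floor behind a homed foot (station x = -25), ramp towards the mouth. 3 N starts it, 7.5 N is fully down; above 0.0045 the tooth is clear and the plungers spring the controller out. A foot sliding in rides over it from x = -87 (catch 2 to 4.5 mm down, up to 6 N upwards), then it clicks up to 0 just past home.
- catch_tab (a point): Middle of the top face of the catch's orange thumb tab (26 mm along x, 36 along y, 7 thick), in front of the mouth at station (-83, 0, 23) mm with the catch up. Press it straight down; it moves down with the catch. It lies 7 mm below the slideway floor, so a controller at slideway height passes over it.
- unit_a: Tested controller, green dot on top, latched at home at the start. Ribbed aluminium housing 90 (x) by 54 (y) mm, plain sides from z = 13 to 42, top at 46, black connector at +x; black dovetail foot below, 13 high, x = -25 to +45, 54 wide at its toe. 0.34 to 0.55 kg. Origin: underside of the foot, mid housing. Grip across y at about z = 36. It leaves the slideway about 92 mm out from home.
- unit_b: Next controller, same sizes as unit_a but with a white dot; at the start it stands in the yellow-edged tray, its connector end (+x) pointing roughly away from the robot.
- tray_out: Black tray with green edges for tested controllers, fixed, empty at the start: 150 (x) by 130 (y) mm outside, walls 4 mm thick and 18 mm high. Origin: centre of its underside; inner floor at z = 4 mm.
- tray_in: Black tray with yellow edges, the same size, fixed, holding unit_b at the start. Origin: centre of its underside; inner floor at z = 4 mm.
- bottle: Bystander: white bottle with a blue cap, 56 mm wide, 125 mm high. Origin: centre of its foot.
- screwdriver: Bystander: screwdriver with a yellow handle lying on the bench, 170 mm long, 26 mm high. Origin: middle of its length, at the underside.
- label_roll: Bystander: white roll of labels lying flat, 64 mm across, 28 mm high. Origin: centre of its underside.
Not all that is in view belongs to the job. Leave any turquoise look-alike of the unit_a alone.

How it is judged:
By the outcome, as a careful person would: the job done as asked, in the order asked, and still so for the second after the job is handed in, with the robot touching nothing.
It also fails if it takes over 69 s, if anything falls off the work surface, if the arm or the gripper's body presses on something with over 40 N, if the wrist force passes 120 N, or if a joint passes its speed limit or range.

## Working session

There is one attempt and no reset: what is moved stays moved. The work goes in short steps, Python scripts to look and compute and a shell command to move; the robot and the scene stay as the last step left them, time stands still between calls to the robot, and variables do not carry over. Pictures are saved under pics/ and viewed, at most 10 in all, crops included, and the job is handed in when it is done.

```bash
ls; mkdir -p pics
python3 - <<'E'
from station import arm, grab_frame, camera_params, spot_in
import cv2, numpy as np
for c in ("top","side"):
    im,d=grab_frame(c); cv2.imwrite(f"pics/{c}0.png",im); np.save(f"pics/{c}0.npy",d)
    p=camera_params(c); print(c,{k:np.round(np.array(v),4).tolist() for k,v in p.items()})
    for q in ["unit_a","tray_out","tray_in","station","catch_tab","bottle","screwdriver","label_roll"]:
        print(q,[(np.round(r["uv"]).tolist(),round(r["confidence"],2)) for r in spot_in(q,c)][:4])
s=arm.get_state(); print({k:np.round(v,3).tolist() for k,v in s.items()})
E
```

```text
pics
top {'mtx': [[488.6171, 0.0, 313.1528], [0.0, 488.6171, 204.5024], [0.0, 0.0, 1.0]], 'k1': 0.0308, 'R': [[-0.0052, -0.9999, 0.0147], [-0.9932, 0.0034, -0.116], [0.1159, -0.0152, -0.9931]], 't': [-0.0334, 0.5274, 1.3551]}
unit_a [([274.0, 274.0], 0.97), ([199.0, 231.0], 0.92), ([304.0, 185.0], 0.88), ([243.0, 173.0], 0.58)]
tray_out [([395.0, 216.0], 0.97)]
tray_in []
station [([308.0, 150.0], 0.95)]
catch_tab [([309.0, 150.0], 0.67), ([302.0, 214.0], 0.42)]
bottle [([426.0, 138.0], 0.94)]
screwdriver [([212.0, 137.0], 0.66), ([199.0, 230.0], 0.51)]
label_roll [([392.0, 155.0], 0.89)]
side {'mtx': [[497.9273, 0.0, 323.8904], [0.0, 497.9273, 200.704], [0.0, 0.0, 1.0]], 'k1': 0.0066, 'R': [[0.6937, -0.7203, 0.0076], [-0.5565, -0.5426, -0.6292], [0.4573, 0.4322, -0.7772]], 't': [-0.3872, 0.3372, 1.0475]}
unit_a [([226.0, 168.0], 0.8), ([332.0, 193.0], 0.79), ([238.0, 240.0], 0.75)]
tray_out [([388.0, 290.0], 0.94)]
tray_in [([231.0, 178.0], 0.7)]
station [([359.0, 187.0], 0.75), ([331.0, 191.0], 0.69)]
catch_tab [([312.0, 217.0], 0.48)]
bottle [([478.0, 245.0], 0.85)]
screwdriver [([359.0, 190.0], 0.69), ([295.0, 128.0], 0.52)]
label_roll [([426.0, 237.0], 0.63)]
{'t': 0.9, 'q': [1.573, 0.359, 0.012, 0.0, -1.224, -0.288], 'qd': [0.0, 0.0, -0.0, -0.001, -0.001, 0.0], 'joint_efforts': [0.0, -58.236, 29.33, 7.003, 0.013, -0.0], 'eef_pos': [0.19, 0.648, 0.227], 'ee_rot': [3.142, -0.0, -0.286], 'force': [0.029, -0.178, -0.019], 'moment': [-0.013, -0.022, 0.006], 'gripper_force': 0.0, 'width': 0.088}
```

Run:
```python
import cv2
a=cv2.imread("pics/top0.png")[90:310,150:470]; cv2.imwrite("pics/top0c.png",cv2.resize(a,None,fx=2.5,fy=2.5,interpolation=cv2.INTER_CUBIC))
a=cv2.imread("pics/side0.png")[90:350,180:520]; cv2.imwrite("pics/side0c.png",cv2.resize(a,None,fx=2.3,fy=2.3,interpolation=cv2.INTER_CUBIC))
```

```text
(no output)
```

View pics/top0c.png

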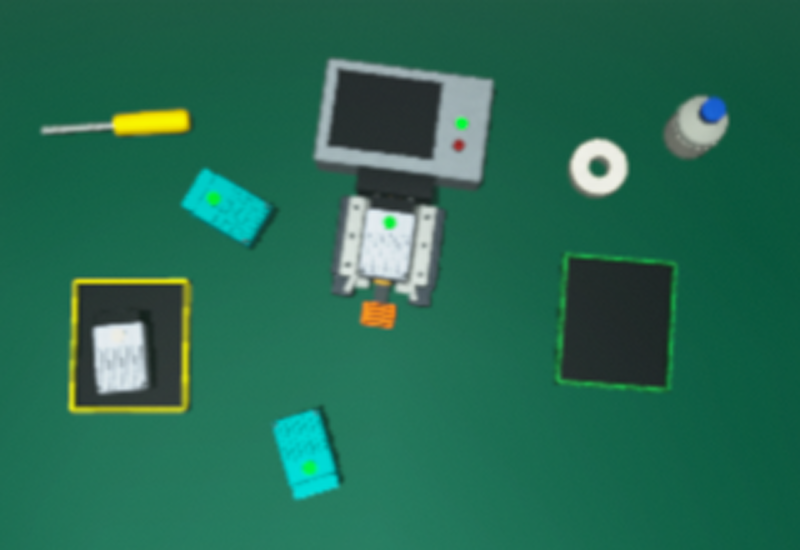

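View pics/side0c.png

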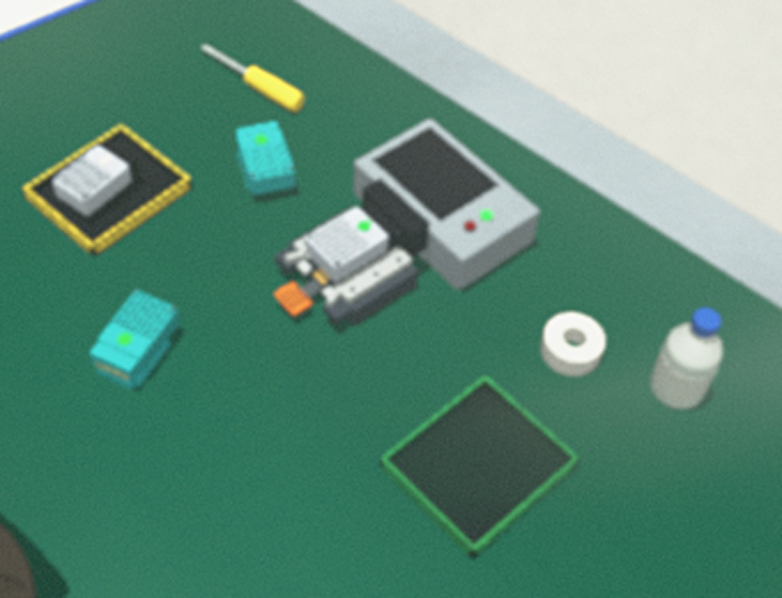

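Wanted: unit_a is the silver block with the green dot in the station, top view (304,185). It could be confused with the turquoise look-alikes at (243,173) and (274,272), and with unit_b, silver with a white dot in the yellow tray at (199,231). The green tray is at (395,216), the orange tab at about (301,216). Next I measure with depth and colour.

```bash
cat > h.py <<'E'
import numpy as np, cv2
from station import camera_params
def cloud(c,d):
    p=camera_params(c); K=np.array(p["mtx"]); R=np.array(p["R"]); t=np.array(p["t"])
    v,u=np.mgrid[0:400,0:640].astype(float)
    n=rays(p,u,v); return ((n*d[...,None])-t)@R
def rays(p,u,v):
    K=np.array(p["mtx"]); x=(u-K[0,2])/K[0,0]; y=(v-K[1,2])/K[1,1]; a,b=x.copy(),y.copy()
    for _ in range(8):
        s=1+p["k1"]*(a*a+b*b); a=x/s; b=y/s
    return np.stack([a,b,np.ones_like(a)],-1)
def on_plane(c,u,v,z):
    p=camera_params(c);R=np.array(p["R"]);t=np.array(p["t"])
    n=rays(p,np.asarray(u,float),np.asarray(v,float))@R; o=-t@R
    return o+n*((z-o[2])/n[...,2])[...,None]
def proj(c,X):
    p=camera_params(c);K=np.array(p["mtx"]);q=np.asarray(X)@np.array(p["R"]).T+np.array(p["t"])
    a=q[...,:2]/q[...,2:]; a=a*(1+p["k1"]*(a**2).sum(-1,keepdims=True)); return a@K[:2,:2].T+K[:2,2]
def rect(P):
    (cx,cy),(w,h),a=cv2.minAreaRect((P[:,:2]*1000).astype(np.float32)); return np.round([cx,cy,w,h,a],1).tolist()
E
python3 - <<'E'
from h import *
for c in ("top","side"):
    im=cv2.imread(f"pics/{c}0.png");d=np.load(f"pics/{c}0.npy");P=cloud(c,d);hsv=cv2.cvtColor(im,cv2.COLOR_BGR2HSV).astype(int)
    H,S,V=hsv[...,0],hsv[...,1],hsv[...,2]; ok=d>0
    def rep(n,m,area=15):
        k,l,st,ce=cv2.connectedComponentsWithStats((m&ok).astype(np.uint8))
        for i in range(1,k):
            if st[i,4]<area: continue
            Q=P[l==i]; z=np.median(Q[:,2]); uv=np.argwhere(l==i)[:,::-1]
            G=on_plane(c,uv[:,0],uv[:,1],z)
            print(c,n,"uv",np.round(ce[i]).tolist(),"n",st[i,4],"med",np.round(np.median(Q,0)*1000,1).tolist(),"sdz",round(Q[:,2].std()*1000,1),"rect",rect(G),"mean",np.round(G.mean(0)*1000,1)[:2].tolist())
    rep("orange",(H<18)&(H>5)&(S>170)&(V>120))
    rep("yellow",(H>=22)&(H<35)&(S>150)&(V>110),60)
    rep("green",(H>50)&(H<72)&(S>170)&(V>110),8)
    rep("silver",(S<60)&(V>150),100)
    rep("greybox",(S<70)&(V>100)&(P[...,2]>.05)&(P[...,2]<.066),150)
    rep("bench",(H>70)&(H<90)&(V<140)&(P[...,2]<.02),20000)
    rep("tall",(P[...,2]>.066)&(P[...,2]<.1),60)
E
```

```text
top orange uv [301.0, 215.0] n 113 med [497.8, -1.1, 23.1] sdz 5.0 rect [496.8, -1.1, 34.2, 25.7, 89.8] mean [497.1, -0.8]
top yellow uv [210.0, 139.0] n 272 med [719.9, 260.2, 22.7] sdz 6.3 rect [720.9, 260.7, 26.5, 86.2, 0.0] mean [720.8, 259.7]
top yellow uv [204.0, 228.0] n 413 med [466.5, 262.2, 16.0] sdz 5.6 rect [463.4, 280.2, 132.7, 148.0, 89.9] mean [464.0, 273.0]
top yellow uv [560.0, 378.0] n 361 med [63.7, -699.8, 66.5] sdz 14.3 rect [44.2, -680.6, 75.8, 108.6, 0.1] mean [60.3, -685.8]
top green uv [334.0, 139.0] n 15 med [709.5, -94.9, 62.9] sdz 2.5 rect [708.9, -96.2, 8.5, 11.5, 89.5] mean [709.3, -96.2]
top green uv [235.0, 169.0] n 11 med [627.8, 185.2, 40.9] sdz 2.6 rect [628.0, 185.2, 8.2, 8.0, 44.8] mean [627.5, 184.7]
top green uv [306.0, 179.0] n 11 med [594.6, -15.6, 71.3] sdz 2.6 rect [595.1, -14.3, 7.9, 7.9, 44.4] mean [594.7, -14.4]
top green uv [374.0, 212.0] n 78 med [506.8, -211.0, 16.2] sdz 3.9 rect [505.7, -211.4, 6.0, 118.8, 84.6] mean [506.0, -211.4]
top green uv [384.0, 192.0] n 10 med [564.1, -237.8, 19.2] sdz 3.4 rect [564.1, -238.2, 25.9, 0.0, 89.8
[... 4795 characters left out ...]
dz 9.6 rect [621.5, 1054.9, 155.3, 365.9, 66.0] mean [616.2, 1059.4]
side tall uv [496.0, 78.0] n 3162 med [1248.4, -76.9, 82.8] sdz 9.8 rect [1248.9, 47.3, 57.3, 1122.6, 0.1] mean [1248.5, -37.9]
side tall uv [49.0, 47.0] n 367 med [374.9, 1056.3, 83.4] sdz 9.8 rect [374.1, 1055.9, 138.5, 69.5, 2.1] mean [375.1, 1055.6]
side tall uv [339.0, 188.0] n 946 med [599.5, -15.0, 74.0] sdz 3.2 rect [591.2, -13.7, 91.4, 125.9, 82.4] mean [596.6, -15.5]
side tall uv [480.0, 243.0] n 380 med [693.2, -367.1, 84.2] sdz 8.6 rect [696.7, -365.1, 62.2, 55.8, 13.2] mean [694.7, -365.7]
side tall uv [138.0, 368.0] n 943 med [-12.0, -57.7, 80.7] sdz 9.6 rect [-5.1, -48.0, 155.8, 82.4, 1.8] mean [-10.0, -51.5]
```

Both views agree:
- The station origin is at about (578.4, -12.3) mm with yaw -7.8°.
- unit_b is at about (456.5, 286) mm with yaw +5°.
- tray_out is at about (489.5, -273.5) mm with yaw -4.7°.

A close crop will confirm the choice, and a helper will work out the shifts.

```bash
cat > g.py <<'E'
# usage: g.py S|W x y z(mm, TCP) [yaw rad]   S: station frame xy ; prints shift in tool axes, mm, + wz
import sys, numpy as np
from scipy.spatial.transform import Rotation as Ro
from station import arm
s=arm.get_state(); a=sys.argv; p=np.array([float(v) for v in a[2:5]]); th=-0.136
yaw=float(a[5]) if len(a)>5 else th
if a[1]=="S": p[:2]=np.array([578.4,-12.3])+np.array([[np.cos(th),-np.sin(th)],[np.sin(th),np.cos(th)]])@p[:2]
R=Ro.from_euler("xyz",s["ee_rot"]); T=Ro.from_euler("xyz",[np.pi,0,yaw])
print("world",np.round(p,1),"shift",np.round(R.inv().apply(p-np.array(s["eef_pos"])*1000),1),"rotvec",np.round((R.inv()*T).as_rotvec(),3),"F",np.round(s["force"],1),"t",round(s["t"],2),"w",round(s["width"],4),"eef",np.round(np.array(s["eef_pos"])*1000,1),np.round(s["ee_rot"],3))
E
python3 g.py S -86 0 60
python3 -c "
import cv2;a=cv2.imread('pics/top0.png')[160:225,270:340];cv2.imwrite('pics/st.png',cv2.resize(a,None,fx=8,fy=8,interpolation=cv2.INTER_CUBIC))"
```

```text
world [493.2  -0.6  60. ] shift [473.3 536.5 166.6] rotvec [ 0.   -0.   -0.15] F [ 0.  -0.2 -0. ] t 0.9 w 0.0876 eef [190.3 647.6 226.6] [ 3.142 -0.    -0.286]
```

View pics/st.png

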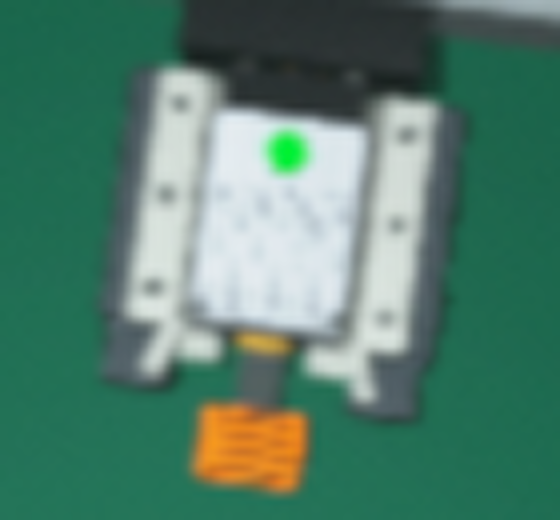

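The crop shows the silver unit_a with its green dot at about (306,179), latched between the steel rails. The brass tooth is behind the foot at (303,203) and the orange tab at (301,216). The choice stands, so I move above the tab with the fingers closing.

```bash
python3 -m jog '[[[473,536,0,0,0,-0.15,0],[473,536,0,0,0,-0.15,0],[473,536,0,0,0,-0.15,0],[473,536,0,0,0,-0.15,0],[473,536,0,0,0,-0.15,0],[473,536,0,0,0,-0.15,0],[473,536,0,0,0,-0.15,0],[473,536,0,0,0,-0.15,0],[473,536,0,0,0,-0.15,0],[473,536,0,0,0,-0.15,0],[473,536,0,0,0,-0.15,0],[473,536,0,0,0,-0.15,0],[473,536,0,0,0,-0.15,0],[473,536,50,0,0,-0.15,0],[473,536,100,0,0,-0.15,0],[473,536,150,0,0,-0.15,0],[473,536,180,0,0,-0.15,0],[473,536,190,0,0,-0.15,0],[473,536,190,0,0,-0.15,0]]]' 40; python3 g.py S -86 0 17.5
```

```text
t: 3.28
eef_pos: [0.4931, 0.0004, 0.0368]
ee_rot: [3.141, 0.0, -0.135]
force: [0.5, 1.7, 0.3]
width: 0.0012
gripper_force: 0.0
world [493.2  -0.6  17.5] shift [ 0.2  1.1 19.3] rotvec [0.    0.    0.001] F [0.5 1.7 0.3] t 3.27 w 0.0012 eef [4.931e+02 4.000e-01 3.680e+01] [ 3.141  0.    -0.135]
```

```bash
python3 -m jog '[[[0,1,5,0,0,0,0],[0,1,10,0,0,0,0],[0,1,12,0,0,0,0],[0,1,13,0,0,0,0],[0,1,14,0,0,0,0],[0,1,15,0,0,0,0],[0,1,16,0,0,0,0],[0,1,16.5,0,0,0,0],[0,1,16.5,0,0,0,0]]]'; python3 g.py S -86 0 17.5
```

```text
t: 4.4
eef_pos: [0.493, -0.001, 0.0205]
ee_rot: [-3.142, -0.0, -0.136]
force: [-1.7, 0.2, 5.8]
width: 0.0003
gripper_force: 2.9
world [493.2  -0.6  17.5] shift [ 0.2 -0.4  3. ] rotvec [-0. -0.  0.] F [-1.7  0.2  5.8] t 4.4 w 0.0003 eef [493.   -1.   20.5] [-3.142 -0.    -0.136]
```

```bash
python3 -m jog '[[[0,0,0.7,0,0,0,0],[0,0,1.3,0,0,0,0],[0,0,1.7,0,0,0,0],[0,0,1.7,0,0,0,0],[0,0,1.7,0,0,0,0],[0,0,1.7,0,0,0,0]]]'; python3 g.py S -86 0 17.5
python3 - <<'E'
from station import grab_frame
import cv2
im,_=grab_frame("side"); cv2.imwrite("pics/s1.png",cv2.resize(im[110:310,240:480],None,fx=2.8,fy=2.8,interpolation=cv2.INTER_CUBIC))
E
```

```text
t: 5.15
eef_pos: [0.4931, -0.001, 0.0187]
ee_rot: [-3.142, -0.0, -0.136]
force: [-1.8, 0.5, 6.2]
width: 0.0006
gripper_force: 2.9
world [493.2  -0.6  17.5] shift [ 0.1 -0.4  1.2] rotvec [-0. -0.  0.] F [-1.8  0.5  6.2] t 5.15 w 0.0006 eef [493.1  -1.   18.7] [-3.142 -0.    -0.136]
```

View pics/s1.png

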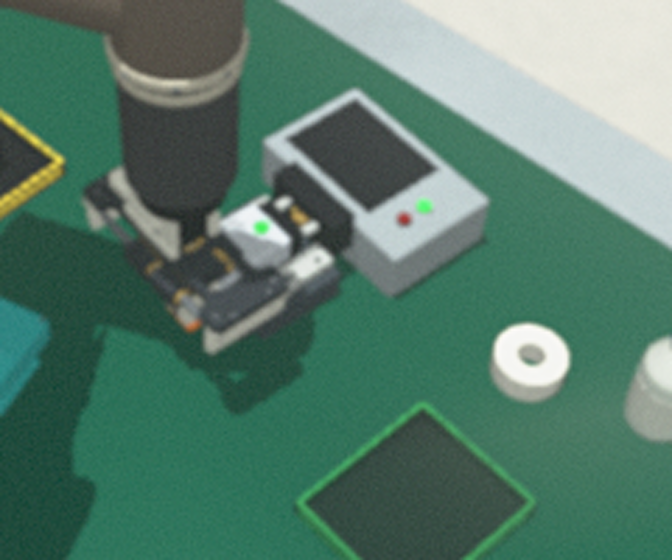

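The controller has sprung off its contacts: there is a gap between its connector and the black block at crop (300,215), and the green dot is at (262,228). I go up, open, and find its new position.

```bash
python3 -m jog '[[[0,0,-5,0,0,0,0],[0,0,-40,0,0,0,0],[0,0,-90,0,0,0,75],[-60,0,-120,0,0,0,75],[-120,0,-130,0,0,0,75],[-120,0,-130,0,0,0,75]]]' >/dev/null
cat > dot.py <<'E'
from h import *; from station import grab_frame
import sys
z=float(sys.argv[1]); th=-0.136
for c in ("top","side"):
    im,d=grab_frame(c); q=cv2.cvtColor(im,cv2.COLOR_BGR2HSV).astype(int)
    m=((q[...,0]>50)&(q[...,0]<72)&(q[...,1]>150)&(q[...,2]>110)).astype(np.uint8)
    k,l,st,ce=cv2.connectedComponentsWithStats(m)
    for i in range(1,k):
        if 6<=st[i,4]<=40:
            w=on_plane(c,*ce[i],z/1000)[:2]*1000; e=w-[578.4,-12.3]
            print(c,np.round(ce[i],1),"world",np.round(w,1),"station",np.round([e@[np.cos(th),np.sin(th)],e@[-np.sin(th),np.cos(th)]],1))
E
python3 dot.py 76; python3 g.py S -17 0 47
```

```text
top [334.3 138.9] world [705.9 -94.8] station [137.5 -64.5]
top [235.  169.2] world [620.8 180.1] station [ 15.9 196.3]
top [304.9 183.6] world [580.1 -12.6] station [ 1.7 -0.1]
top [396. 193.] world [ 553.1 -263.5] station [   9.  -252.3]
top [408.5 194. ] world [ 550.2 -297.9] station [  10.8 -286.8]
top [418.7 208.5] world [ 509.9 -324.8] station [ -25.5 -318.9]
top [417.8 225.2] world [ 464.1 -320.9] station [ -71.4 -321.2]
side [293.2 150. ] world [606.7 161.8] station [  4.5 176.3]
side [391.  183.5] world [ 697.5 -101.5] station [130.1 -72.3]
side [234.  236.9] world [314.5  56. ] station [-270.7   31.9]
world [561.6 -10.   47. ] shift [189.1   0.5 102.6] rotvec [-0.002 -0.002  0.002] F [0.  0.6 0.3] t 6.05 w 0.0432 eef [374.   15.6 149.2] [-3.14e+00 -2.00e-03 -1.34e-01]
```

```bash
python3 -m jog '[[[60,0.5,0,0,0,0,75],[120,0.5,0,0,0,0,75],[175,0.5,0,0,0,0,75],[192,0.5,0,0,0,0,75],[192,0.5,20,0,0,0,75],[192,0.5,60,0,0,0,75],[192,0.5,85,0,0,0,75],[192,0.5,97,0,0,0,75],[192,0.5,102.5,0,0,0,75],[192,0.5,102.5,0,0,0,75]]]'; python3 g.py S -14.5 0 47
```

```text
t: 7.3
eef_pos: [0.5645, -0.0113, 0.0461]
ee_rot: [-3.142, -0.0, -0.136]
force: [-0.3, 0.5, 0.4]
width: 0.0749
gripper_force: 0.0
world [564.  -10.3  47. ] shift [-0.6 -0.9 -0.9] rotvec [-0. -0.  0.] F [-0.3  0.5  0.4] t 7.3 w 0.0749 eef [564.5 -11.3  46.1] [-3.142 -0.    -0.136]
```

```bash
python3 -m jog '[[[0,-0.7,-0.5,0,0,0,64],[0,-0.7,-0.5,0,0,0,56],[0,-0.7,-0.5,0,0,0,50],[0,-0.7,-0.5,0,0,0,45],[0,-0.7,-0.5,0,0,0,45],[0,-0.7,-0.5,0,0,0,45],[0,-0.7,-0.5,0,0,0,45]]]' 40; python3 g.py S -114.5 0 47
```

```text
t: 8.18
eef_pos: [0.5646, -0.0103, 0.0469]
ee_rot: [-3.141, -0.001, -0.136]
force: [-3.0, 1.1, 6.9]
width: 0.0539
gripper_force: 40.0
world [465.    3.2  47. ] shift [-100.6    0.    -0.2] rotvec [-0.    -0.001  0.   ] F [-3.   1.1  6.9] t 8.18 w 0.0539 eef [564.6 -10.3  46.9] [-3.141e+00 -1.000e-03 -1.360e-01]
```

```bash
python3 -m jog '[[[-3,0,0,0,0,0,45],[-7,0,0,0,0,0,45],[-12,0,0,0,0,0,45],[-18,0,0,0,0,0,45],[-24,0,0,0,0,0,45],[-30,0,0,0,0,0,45]]]'; python3 g.py S -114.5 0 47
```

```text
t: 8.93
eef_pos: [0.5347, -0.0063, 0.0468]
ee_rot: [-3.141, -0.001, -0.135]
force: [4.0, -0.1, 5.7]
width: 0.0538
gripper_force: 40.0
world [465.    3.2  47. ] shift [-70.4  -0.   -0.3] rotvec [-0.    -0.001  0.001] F [ 4.  -0.1  5.7] t 8.93 w 0.0538 eef [534.7  -6.3  46.8] [-3.141e+00 -1.000e-03 -1.350e-01]
```

```bash
python3 -m jog '[[[-6,0,0,0,0,0,45],[-13,0,0,0,0,0,45],[-20,0,0,0,0,0,45],[-27,0,0,0,0,0,45],[-34,0,0,0,0,0,45],[-41,0,0,0,0,0,45],[-48,0,0,0,0,0,45],[-55,0,0,0,0,0,45]]]'; python3 g.py S -114.5 0 47
```

```text
t: 9.93
eef_pos: [0.4773, 0.0004, 0.0452]
ee_rot: [3.14, 0.004, -0.137]
force: [0.3, -0.1, -3.0]
width: 0.054
gripper_force: 40.0
world [465.    3.2  47. ] shift [-12.6  -1.1  -1.8] rotvec [ 0.001  0.004 -0.001] F [ 0.3 -0.1 -3. ] t 9.93 w 0.054 eef [4.773e+02 4.000e-01 4.520e+01] [ 3.14   0.004 -0.137]
```

```bash
python3 -m jog '[[[-6,0,-0.5,0,0,0,45],[-13,0,-1,0,0,0,45],[-16,0,-15,0,0,0,45],[-16,0,-40,0,0,0,45],[-16,0,-55,0,0,0,45],[-16,0,-55,0,0,0,45]]]'; python3 g.py W 489.5 -273.5 21 -0.082
```

```text
t: 10.68
eef_pos: [0.4652, 0.0036, 0.1032]
ee_rot: [-3.14, -0.003, -0.136]
force: [-0.8, -0.5, -4.0]
width: 0.0536
gripper_force: 40.0
world [ 489.5 -273.5   21. ] shift [ 61.3 271.4  81.9] rotvec [-0.002 -0.003 -0.054] F [-0.8 -0.5 -4. ] t 10.68 w 0.0536 eef [465.2   3.6 103.2] [-3.14e+00 -3.00e-03 -1.36e-01]
```

```bash
python3 -m jog '[[[6,25,0,0,0,0,45],[15,65,0,0,0,-0.02,45],[25,110,0,0,0,-0.04,45],[36,160,0,0,0,-0.054,45],[47,210,0,0,0,-0.054,45],[56,245,0,0,0,-0.054,45],[60,263,0,0,0,-0.054,45],[61,271,0,0,0,-0.054,45],[61,271,15,0,0,-0.054,45],[61,271,35,0,0,-0.054,45],[61,271,53,0,0,-0.054,45],[61,271,65,0,0,-0.054,45],[61,271,70,0,0,-0.054,45],[61,271,70,0,0,-0.054,45]]]'; python3 g.py W 489.5 -273.5 21 -0.082;  python3 - <<'E'
from station import grab_frame
import cv2
im,_=grab_frame("side"); cv2.imwrite("pics/s2.png",cv2.resize(im[200:390,240:540],None,fx=2.6,fy=2.6,interpolation=cv2.INTER_CUBIC))
E
```

```text
t: 12.42
eef_pos: [0.4879, -0.2733, 0.0312]
ee_rot: [3.142, 0.0, -0.081]
force: [0.4, -0.1, -2.6]
width: 0.0537
gripper_force: 40.0
world [ 489.5 -273.5   21. ] shift [ 1.6  0.  10.2] rotvec [0.    0.    0.001] F [ 0.4 -0.1 -2.6] t 12.43 w 0.0537 eef [ 487.9 -273.3   31.2] [ 3.142  0.    -0.081]
```

View pics/s2.png

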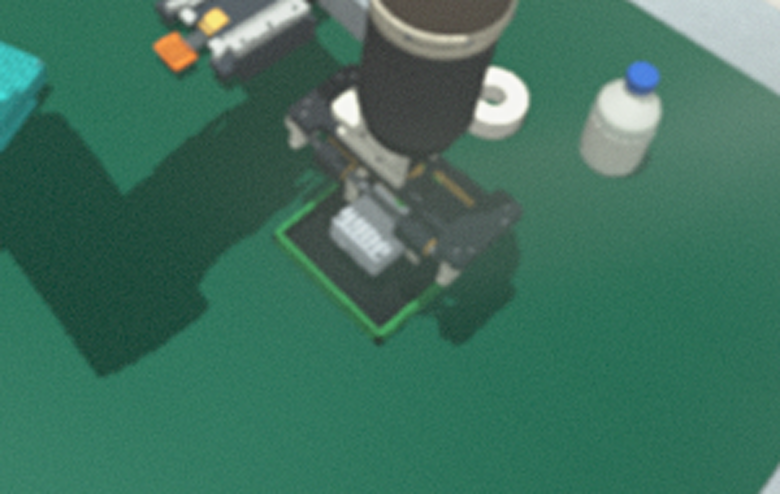

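The controller hangs over the middle of the green tray at crop (370,235), inside its edges. I lower it slowly.

```bash
python3 -m jog '[[[0,0,3,0,0,0,45],[0,0,6,0,0,0,45],[0,0,7.5,0,0,0,45],[0,0,8.5,0,0,0,45],[0,0,9.2,0,0,0,45],[0,0,9.2,0,0,0,45]]]'; python3 g.py W 489.5 -273.5 21 -0.082
```

```text
t: 13.22
eef_pos: [0.4879, -0.2737, 0.0221]
ee_rot: [3.142, 0.0, -0.082]
force: [0.3, -0.4, -3.2]
width: 0.0536
gripper_force: 40.0
world [ 489.5 -273.5   21. ] shift [ 1.6 -0.3  1.1] rotvec [0. 0. 0.] F [ 0.3 -0.4 -3.2] t 13.22 w 0.0536 eef [ 487.9 -273.7   22.1] [ 3.142  0.    -0.082]
```

```bash
python3 -m jog '[[[0,0,0.5,0,0,0,45],[0,0,1,0,0,0,45],[0,0,1.5,0,0,0,45],[0,0,1.5,0,0,0,45]]]'; python3 g.py W 489.5 -273.5 21 -0.082
```

```text
t: 13.72
eef_pos: [0.488, -0.2737, 0.021]
ee_rot: [3.142, -0.0, -0.082]
force: [-3.1, 0.9, 1.6]
width: 0.0539
gripper_force: 40.0
world [ 489.5 -273.5   21. ] shift [ 1.5 -0.3 -0. ] rotvec [ 0. -0.  0.] F [-3.1  0.9  1.6] t 13.72 w 0.0539 eef [ 488.  -273.7   21. ] [ 3.142 -0.    -0.082]
```

Contact made. I let go and rise.

```bash
python3 -m jog '[[[0,0,0,0,0,0,58],[0,0,0,0,0,0,64],[0,0,0,0,0,0,72],[0,0,0,0,0,0,75],[0,0,-10,0,0,0,75],[0,0,-40,0,0,0,75],[0,0,-90,0,0,0,75],[0,0,-110,0,0,0,75]]]'; python3 g.py W 456.5 286.2 21 0.087
```

```text
t: 14.72
eef_pos: [0.4894, -0.2741, 0.1345]
ee_rot: [3.141, -0.005, -0.081]
force: [0.3, 0.4, 0.1]
width: 0.0748
gripper_force: 0.0
world [456.5 286.2  21. ] shift [ -78.8 -555.9  112.5] rotvec [ 0.001 -0.005 -0.168] F [0.3 0.4 0.1] t 14.72 w 0.0748 eef [ 489.4 -274.1  134.5] [ 3.141 -0.005 -0.081]
```

```bash
python3 -m jog '[[[-5,-40,0,0,0,0,75],[-14,-100,0,0,0,-0.05,75],[-23,-160,0,0,0,-0.1,75],[-32,-220,0,0,0,-0.15,75],[-40,-280,0,0,0,-0.168,75],[-48,-340,0,0,0,-0.168,75],[-57,-400,0,0,0,-0.168,75],[-66,-460,0,0,0,-0.168,75],[-73,-515,0,0,0,-0.168,75],[-77,-545,0,0,0,-0.168,75],[-79,-556,0,0,0,-0.168,75],[-79,-556,15,0,0,-0.168,75],[-79,-556,40,0,0,-0.168,75],[-79,-556,50,0,0,-0.168,75],[-79,-556,50,0,0,-0.168,75]]]'; python3 g.py W 456.5 286.2 21 0.087;  python3 - <<'E'
from station import grab_frame
import cv2,numpy as np
a,_=grab_frame("side"); b,_=grab_frame("top")
f=lambda i:cv2.resize(i,(400,500),interpolation=cv2.INTER_CUBIC)
cv2.imwrite("pics/s3.png",np.hstack([f(a[120:245,170:270]),f(b[155:280,345:445])]))
E
```

```text
t: 16.6
eef_pos: [0.4544, 0.2856, 0.0799]
ee_rot: [3.14, 0.001, 0.085]
force: [0.3, 0.3, 1.3]
width: 0.0751
gripper_force: 0.0
world [456.5 286.2  21. ] shift [ 2.2 -0.5 58.9] rotvec [ 0.001  0.001 -0.002] F [0.3 0.3 1.3] t 16.6 w 0.0751 eef [454.4 285.6  79.9] [3.14e+00 1.00e-03 8.50e-02]
```

View pics/s3.png

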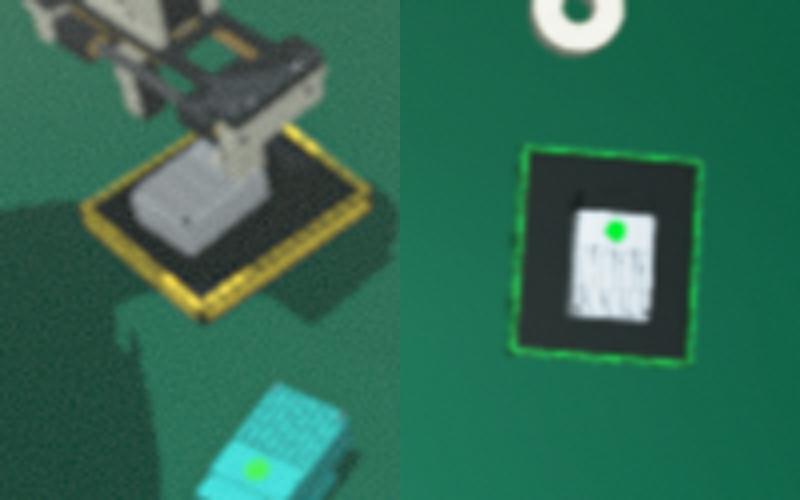

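Unit_a stands upright in the green tray, with its dot at right panel (616,231). The open fingers straddle unit_b in the yellow tray at left panel (210,185). I descend and grip.

```bash
python3 -m jog '[[[2,-0.5,20,0,0,0,75],[2,-0.5,40,0,0,0,75],[2,-0.5,52,0,0,0,75],[2,-0.5,58.5,0,0,0,75],[2,-0.5,58.5,0,0,0,75]]]' 5 >/dev/null; python3 g.py W 456.5 286.2 21 0.087;  python3 -m jog '[[[0,0,0,0,0,0,65],[0,0,0,0,0,0,58],[0,0,0,0,0,0,53],[0,0,0,0,0,0,48],[0,0,0,0,0,0,45],[0,0,0,0,0,0,45]]]' 5;  python3 g.py W 456.5 286.2 21 0.087
```

```text
world [456.5 286.2  21. ] shift [-0.3  1.4  1.2] rotvec [ 0.     0.    -0.001] F [ 0.9 -0.1  0.3] t 17.32 w 0.075 eef [456.6 287.6  22.2] [3.141 0.    0.086]
t: 18.08
eef_pos: [0.4566, 0.2872, 0.0225]
ee_rot: [3.141, 0.0, 0.086]
force: [0.1, -2.8, 5.3]
width: 0.0541
gripper_force: 5.0
world [456.5 286.2  21. ] shift [-0.2  1.   1.5] rotvec [ 0.001  0.    -0.001] F [ 0.1 -2.8  5.3] t 18.07 w 0.0541 eef [456.6 287.2  22.5] [3.141 0.    0.086]
```

```bash
python3 -m jog '[[[0,0,0,0,0,0,45],[0,0,0,0,0,0,45],[0,0,-3,0,0,0,45],[0,0,-15,0,0,0,45],[0,0,-40,0,0,0,45],[0,0,-75,0,0,0,45],[0,0,-85,0,0,0,45],[0,0,-85,0,0,0,45]]]' 50;  python3 g.py S -125 0 70
```

```text
t: 19.08
eef_pos: [0.4566, 0.2879, 0.1077]
ee_rot: [-3.14, -0.001, 0.086]
force: [0.4, 0.2, -4.4]
width: 0.0538
gripper_force: 50.0
world [454.6   4.6  70. ] shift [-26.4 282.1  37.2] rotvec [-0.001 -0.001  0.222] F [ 0.4  0.2 -4.4] t 19.07 w 0.0538 eef [456.6 287.9 107.7] [-3.14e+00 -1.00e-03  8.60e-02]
```

```bash
python3 -m jog '[[[-2,30,0,0,0,0,45],[-6,80,0,0,0,0.05,45],[-11,130,0,0,0,0.1,45],[-16,180,0,0,0,0.16,45],[-21,230,0,0,0,0.222,45],[-25,265,0,0,0,0.222,45],[-26,282,0,0,0,0.222,45],[-26,282,15,0,0,0.222,45],[-26,282,30,0,0,0.222,45],[-26,282,40,0,0,0.222,45],[-26,282,40,0,0,0.222,45],[-26,282,40,0,0,0.222,45]]]' ;  python3 g.py S -112 0 49.2
```

```text
t: 20.58
eef_pos: [0.4553, 0.0047, 0.0674]
ee_rot: [-3.142, -0.0, -0.135]
force: [-0.7, 0.2, -3.4]
width: 0.0537
gripper_force: 50.0
world [467.4   2.9  49.2] shift [12.3  0.2 18.2] rotvec [-0.    -0.     0.001] F [-0.7  0.2 -3.4] t 20.57 w 0.0537 eef [455.3   4.7  67.4] [-3.142 -0.    -0.135]
```

```bash
python3 -m jog '[[[0,0,8,0,0,0,45],[0,0,15,0,0,0,45],[4,0,18,0,0,0,45],[9,0.2,18,0,0,0,45],[13,0.2,18,0,0,0,45],[17,0.2,18,0,0,0,45],[21,0.2,18,0,0,0,45],[24,0.2,18,0,0,0,45],[24,0.2,18,0,0,0,45]]]' ;  python3 g.py S -90 0 49.2
```

```text
t: 21.7
eef_pos: [0.4789, 0.001, 0.0492]
ee_rot: [-3.142, -0.0, -0.136]
force: [-0.1, 0.8, -3.4]
width: 0.0536
gripper_force: 50.0
world [ 4.892e+02 -1.000e-01  4.920e+01] shift [10.4 -0.3 -0. ] rotvec [-0. -0.  0.] F [-0.1  0.8 -3.4] t 21.7 w 0.0536 eef [478.9   1.   49.2] [-3.142 -0.    -0.136]
```

Free so far, at x = -100. I enter the mouth in small steps.

```bash
python3 -m jog '[[[3,-0.2,0,0,0,0,45],[6,-0.2,0,0,0,0,45],[9,-0.2,0,0,0,0,45],[11,-0.2,0,0,0,0,45],[13,-0.2,0,0,0,0,45],[15,-0.2,0,0,0,0,45],[15,-0.2,0,0,0,0,45]]]' ;  python3 g.py S -85 0 49.2
```

```text
t: 22.58
eef_pos: [0.4937, -0.0009, 0.0491]
ee_rot: [3.142, 0.0, -0.136]
force: [-0.8, -0.1, -3.8]
width: 0.0536
gripper_force: 50.0
world [494.2  -0.8  49.2] shift [ 0.5 -0.2 -0.1] rotvec [0. 0. 0.] F [-0.8 -0.1 -3.8] t 22.57 w 0.0536 eef [493.7  -0.9  49.1] [ 3.142  0.    -0.136]
```

```bash
python3 -m jog '[[[3,0,0,0,0,0,45],[6,0,0,0,0,0,45],[9,0,0,0,0,0,45],[12,0,0,0,0,0,45],[15,0,0,0,0,0,45],[15,0,0,0,0,0,45]]]' ;  python3 g.py S -30 0 49.2
```

```text
t: 23.32
eef_pos: [0.5098, -0.0027, 0.0496]
ee_rot: [-3.141, -0.002, -0.136]
force: [-0.1, -0.1, 0.5]
width: 0.0538
gripper_force: 50.0
world [548.7  -8.2  49.2] shift [39.3  0.2  0.5] rotvec [-0.001 -0.002  0.   ] F [-0.1 -0.1  0.5] t 23.32 w 0.0538 eef [509.8  -2.7  49.6] [-3.141e+00 -2.000e-03 -1.360e-01]
```

Entering cleanly, over the tooth. I continue to x ≈ -30, then check.

```bash
python3 -m jog '[[[5,0,0,0,0,0,45],[10,0,0,0,0,0,45],[15,0,0,0,0,0,45],[20,0,0,0,0,0,45],[20,0,0,0,0,0,45]]]' ;  python3 g.py S -18 0 49.2; python3 -m jog '[[[5,0,0,0,0,0,45],[10,0,0,0,0,0,45],[15,0,0,0,0,0,45],[20,0,0,0,0,0,45],[20,0,0,0,0,0,45]]]' ;  python3 g.py S -18 0 49.2
```

```text
t: 23.95
eef_pos: [0.5293, -0.0056, 0.0493]
ee_rot: [-3.141, -0.001, -0.136]
force: [0.4, -1.9, 2.7]
width: 0.0534
gripper_force: 50.0
world [560.6  -9.9  49.2] shift [31.5 -0.   0.1] rotvec [-0.    -0.001  0.   ] F [ 0.4 -1.9  2.7] t 23.95 w 0.0534 eef [529.3  -5.6  49.3] [-3.141e+00 -1.000e-03 -1.360e-01]
t: 24.58
eef_pos: [0.549, -0.0083, 0.0493]
ee_rot: [-3.142, -0.001, -0.136]
force: [1.3, -1.0, 1.4]
width: 0.054
gripper_force: 50.0
world [560.6  -9.9  49.2] shift [11.6 -0.   0.1] rotvec [-0.    -0.001  0.   ] F [ 1.3 -1.   1.4] t 24.57 w 0.054 eef [549.   -8.3  49.3] [-3.142e+00 -1.000e-03 -1.360e-01]
```

```bash
python3 -m jog '[[[4,0,0,0,0,0,45],[8,0,0,0,0,0,45],[12,0,0,0,0,0,45],[16,0,0,0,0,0,45],[20,0,0,0,0,0,45],[23,0,0,0,0,0,45],[25,0,0,0,0,0,45],[25,0,0,0,0,0,45]]]' ;  python3 g.py S 0 0 49.2
```

```text
t: 25.58
eef_pos: [0.5709, -0.0117, 0.0487]
ee_rot: [3.141, 0.004, -0.136]
force: [-7.9, 2.6, 5.0]
width: 0.054
gripper_force: 50.0
world [578.4 -12.3  49.2] shift [ 7.5 -0.5 -0.5] rotvec [ 0.001  0.004 -0.   ] F [-7.9  2.6  5. ] t 25.57 w 0.054 eef [570.9 -11.7  48.7] [ 3.141  0.004 -0.136]
```

```bash
python3 -m jog '[[[1.5,0,0,0,0,0,45],[3,0,0,0,0,0,45],[4.5,0,0,0,0,0,45],[6,0,0,0,0,0,45],[6,0,0,0,0,0,45]]]' ;  python3 g.py S 0 0 49.2
```

```text
t: 26.2
eef_pos: [0.576, -0.0125, 0.0488]
ee_rot: [3.141, 0.005, -0.136]
force: [-11.5, 3.8, 8.4]
width: 0.0534
gripper_force: 50.0
world [578.4 -12.3  49.2] shift [ 2.3 -0.5 -0.5] rotvec [ 0.001  0.005 -0.   ] F [-11.5   3.8   8.4] t 26.2 w 0.0534 eef [576.  -12.5  48.8] [ 3.141  0.005 -0.136]
```

```bash
python3 -m jog '[[[1,0,0,0,0,0,45],[2,0,0,0,0,0,45],[3,0,0,0,0,0,45],[3,0,0,0,0,0,45]]]' ;  python3 g.py S 0 0 49.2
```

```text
t: 26.7
eef_pos: [0.5786, -0.0129, 0.0488]
ee_rot: [3.141, 0.005, -0.136]
force: [-13.2, 5.3, 10.2]
width: 0.0536
gripper_force: 50.0
world [578.4 -12.3  49.2] shift [-0.3 -0.6 -0.4] rotvec [ 0.001  0.005 -0.   ] F [-13.2   5.3  10.2] t 26.7 w 0.0536 eef [578.6 -12.9  48.8] [ 3.141  0.005 -0.136]
```

```bash
python3 -m jog '[[[0.7,0,0,0,0,0,45],[1.4,0,0,0,0,0,45],[1.4,0,0,0,0,0,45]]]' ;  python3 g.py S 0 0 49.2
```

```text
t: 27.08
eef_pos: [0.5798, -0.0131, 0.0486]
ee_rot: [3.141, 0.006, -0.136]
force: [-13.8, 4.7, 8.6]
width: 0.0537
gripper_force: 50.0
world [578.4 -12.3  49.2] shift [-1.5 -0.6 -0.6] rotvec [ 0.001  0.006 -0.   ] F [-13.8   4.7   8.6] t 27.07 w 0.0537 eef [579.8 -13.1  48.6] [ 3.141  0.006 -0.136]
```

```bash
python3 -m jog '[[[0.5,0,0,0,0,0,45],[1,0,0,0,0,0,45],[1,0,0,0,0,0,45]]]' ;  python3 g.py S 0 0 49.2
```

```text
t: 27.45
eef_pos: [0.5807, -0.0132, 0.0486]
ee_rot: [3.141, 0.006, -0.136]
force: [-13.2, 5.2, 9.3]
width: 0.0535
gripper_force: 50.0
world [578.4 -12.3  49.2] shift [-2.4 -0.6 -0.6] rotvec [ 0.001  0.006 -0.   ] F [-13.2   5.2   9.3] t 27.45 w 0.0535 eef [580.7 -13.2  48.6] [ 3.141  0.006 -0.136]
```

```bash
python3 -m jog '[[[0.5,0,0,0,0,0,45],[1,0,0,0,0,0,45],[1,0,0,0,0,0,45]]]' ;  python3 g.py S 0 0 49.2
```

```text
t: 27.82
eef_pos: [0.5813, -0.0133, 0.0486]
ee_rot: [3.141, 0.006, -0.136]
force: [-15.6, 6.9, 12.0]
width: 0.0533
gripper_force: 50.0
world [578.4 -12.3  49.2] shift [-3.  -0.6 -0.6] rotvec [ 0.001  0.006 -0.   ] F [-15.6   6.9  12. ] t 27.82 w 0.0533 eef [581.3 -13.3  48.6] [ 3.141  0.006 -0.136]
```

```bash
python3 - <<'E'
from station import grab_frame
import cv2,numpy as np
a,_=grab_frame("side"); b,_=grab_frame("top")
f=lambda i:cv2.resize(i,(400,400),interpolation=cv2.INTER_CUBIC)
cv2.imwrite("pics/s4.png",np.hstack([f(a[160:240,280:360]),f(b[145:225,265:345])]))
E
python3 dot.py 0 >/dev/null
```

```text
(no output)
```

View pics/s4.png

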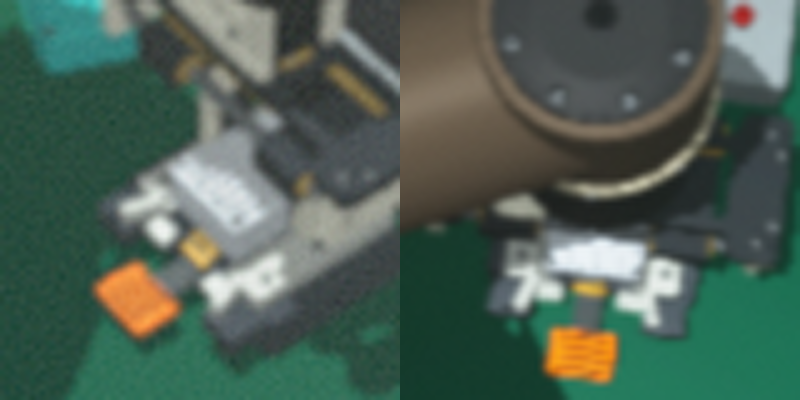

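The tab is at left panel (137,297) and the unit's rear end sits at the brass catch (200,248), much as unit_a did. I measure the tab height to tell whether the catch is up.

```bash
cat > tab.py <<'E'
from h import *; from station import grab_frame
def go(c,im,d,n):
    P=cloud(c,d);q=cv2.cvtColor(im,cv2.COLOR_BGR2HSV).astype(int)
    m=(q[...,0]<18)&(q[...,0]>5)&(q[...,1]>170)&(q[...,2]>100)&(d>0)
    k,l,st,ce=cv2.connectedComponentsWithStats(m.astype(np.uint8)); i=1+np.argmax(st[1:,4]); Q=P[l==i]
    print(n,c,"uv",np.round(ce[i],1),st[i,4],"z",round(np.median(Q[:,2])*1000,1),round(Q[:,2].mean()*1000,1))
for c in("top","side"):
    go(c,cv2.imread(f"pics/{c}0.png"),np.load(f"pics/{c}0.npy"),"start"); go(c,*grab_frame(c),"now")
E
python3 tab.py
```

```text
start top uv [300.9 215.4] 113 z 23.1 22.8
now top uv [300.9 215.6] 109 z 22.4 21.2
start side uv [307.  219.8] 98 z 23.5 23.4
now side uv [306.8 219.7] 111 z 23.3 22.7
```

The tab height and pixel row match the start, where a lowered catch would drop the row by about 2 px, so the catch has clicked up. I relax the push to confirm the tooth holds.

```bash
python3 -m jog '[[[-2,0,-1,0,0,0,45],[-4,0,-1.5,0,0,0,45],[-5,0,-1.5,0,0,0,45],[-5,0,-1.5,0,0,0,45]]]' ;  python3 g.py S 0 0 49.2; python3 tab.py | grep now
```

```text
t: 28.62
eef_pos: [0.5793, -0.0127, 0.0495]
ee_rot: [3.141, 0.002, -0.137]
force: [-2.3, 0.4, -14.3]
width: 0.0535
gripper_force: 50.0
world [578.4 -12.3  49.2] shift [-0.9 -0.3  0.3] rotvec [ 0.     0.002 -0.001] F [ -2.3   0.4 -14.3] t 28.62 w 0.0535 eef [579.3 -12.7  49.5] [ 3.141e+00  2.000e-03 -1.370e-01]
now top uv [301.  215.4] 107 z 22.2 21.1
now side uv [306.8 219.7] 112 z 23.6 22.9
```

```bash
python3 -m jog '[[[0.5,0,1,0,0,0,45],[0.5,0,1,0,0,0,45],[0.5,0,1,0,0,0,55],[0.5,0,1,0,0,0,60],[0.5,0,1,0,0,0,68],[0.5,0,1,0,0,0,75],[0.5,0,1,0,0,0,75],[0.5,0,-8,0,0,0,75],[0.5,0,-40,0,0,0,75],[0.5,0,-90,0,0,0,75],[-60,0,-130,0,0,0,75],[-120,0,-150,0,0,0,75],[-180,0,-150,0,0,0,75],[-180,0,-150,0,0,0,75]]]' 20; python3 tab.py | grep now
python3 - <<'E'
from h import *; from station import grab_frame,arm
b,d=grab_frame("top"); a,_=grab_frame("side")
cv2.imwrite("pics/s5.png",np.hstack([cv2.resize(b[150:225,265:435],None,fx=2.5,fy=5.3),cv2.resize(a[150:240,280:360],(360,398))]))
P=cloud("top",d)
for n,i,dd in(("start",cv2.imread("pics/top0.png"),np.load("pics/top0.npy")),("now",b,d)):
    P=cloud("top",dd); m=(P[...,2]>.068)&(P[...,2]<.085)&(i.min(-1)>150)&(abs(P[...,1])<.06); uv=np.argwhere(m)[:,::-1]
    G=on_plane("top",uv[:,0],uv[:,1],.076); print(n,rect(G))
print(np.round(arm.get_state()["force"],1))
E
```

```text
t: 30.48
eef_pos: [0.3989, 0.0115, 0.202]
ee_rot: [-3.139, -0.002, -0.134]
force: [0.4, 0.6, -0.2]
width: 0.075
gripper_force: 0.0
now top uv [302.6 212.8] 37 z 23.5 89.9
now side uv [306.9 219.4] 101 z 23.4 23.3
start [570.1, -11.3, 52.7, 71.7, 81.6]
now [569.4, -12.1, 53.0, 72.5, 82.6]
[ 0.2 -0.8 -0.8]
```

View pics/s5.png

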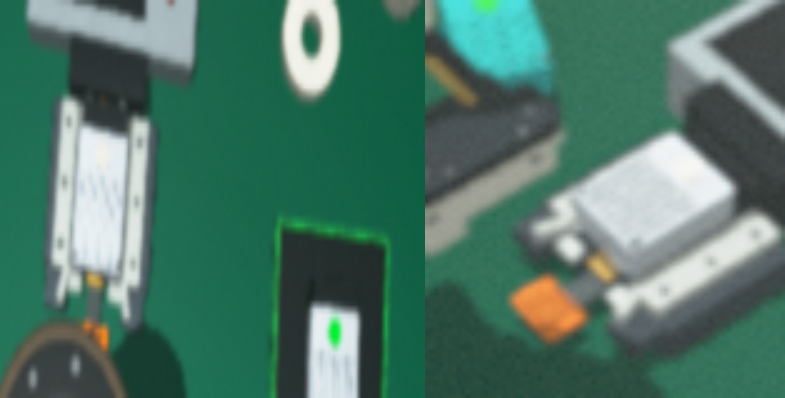

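Unit_b, with its white dot, sits where unit_a was latched (rear and front match within 1 mm). The catch is up, unit_a stands in the green tray, and the robot is clear.

```bash
python3 -c "
from station import arm; print(arm.job_done())"
```

```text
the job is handed in; nothing more can be done
None
```

The job is handed in at about 31 s of the 69 s allowed: unit_a stands upright in the green-edged tray, unit_b is home in the station with the catch up behind it, and the gripper is clear of everything; no verdict came back.

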